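# Cup on the drying peg, splash shield held at its balance point

## Robot

A 6-joint arm with a two-finger parallel gripper is mounted at the origin on a cart in front of the work surface, level with it; the furniture and walls round the work are solid. World frame = base frame: x ahead of the robot, y to its left, z up, the work surface at z = 0. Lengths are in m, angles in rad, forces in N, time in s.
With the tool pointing down it reaches from about 0.375 to 0.925 m from the base axis. Payload 5.7 kg.
Tool frame: the origin (TCP) lies midway between the tips of the shut fingers; the grasp point (between the pads) lies 19 mm behind it; z points along the fingers, x is the direction in which the jaws open and shut, and the axes are right-handed (so a half turn about z gives the same grasp; the last joint's range is limited). The gripper opens to 88 mm and grips with 3 to 60 N. Pads are 20 mm wide; open, the fingers measure 115 mm over their backs; the gripper's body (75 mm by 178 mm) begins 61 mm behind the grasp point.
Start: joints at [-1.416, 0.359, 1.51, -0, 1.272, -0.115], TCP at [0.16, -0.578, 0.223] pointing down, gripper open.
Joint ranges: [-2.97, 2.97], [-1.01, 2.36], [0.21, 2.38], [-0.96, 4.11], [0.2, 2.71], [-2.98, 2.98]. Speed limits (rad/s): [2.39, 2.39, 3.14, 3.14, 3.14, 3.14].

## Interface

Orientations are given as a unit quaternion [x, y, z, w].
In Python, from bench import move_ptp, servo_line, goto_joints, move_gripper, sleep, inverse_kinematics, capture, PlanningError, close_job, spot_in, silhouettes, current_clock, current_joint_pos, current_qvel, current_joint_torque, current_position, current_orientation, current_force, current_torque, current_finger_gap gives the robot as it stands. Calls block until the motion is done:
- move_ptp(position, orientation): joint-space move of the TCP to a pose.
- servo_line(position, orientation=None, rate=0.15, contact_N=None): straight line of the TCP; orientation=None keeps the orientation; rate is the mean speed in m/s. With contact_N (N) it stops when the force on the tool has changed by that much, and returns True; else False.
- goto_joints(angles): joint-space move.
- move_gripper(opening): finger opening in m; the grip force is fixed at half the most; returns when the fingers have stopped.
- sleep(seconds).
- inverse_kinematics(position, orientation): joint angles nearest the present ones, or None.
- capture(name): name is "scene" or "top"; returns a dict with "image" (384x512x3 uint8, blue, green, red), "range_z" (384x512 float32, m along the optical axis (not along the pixel's ray), 0 where there is no reading), "intrinsics" (3x3 intrinsics, pixels), "k1" (the pictures are not rectified: a ray, as slopes to the right and down, at radius r is drawn at 1 + k1 r^2 times it, then the intrinsics apply), "R" (3x3) and "t" (3): a world point X has camera coordinates R X + t. Camera axes: x right, y down, z forward; pixel columns grow to the right and rows downward; lengths in m; the calibration is good to about 2 mm. A picture is of the moment at which its call begins.
A pose or a line that the arm cannot do raises PlanningError and nothing moves.
- close_job(): hands the job in, once; it reports no verdict.
Trained networks look in the newest picture that a camera, given by its name, has taken for a name from the list of things; names that differ only in an ending like _2 or _b are one class to them, and where a whole thing is asked for, a point or a joint stands for the part that bears it (a point fixed in the world has none). Each returns a list of dicts, best first, with "conf" (0 to 1); they miss things now and then, are a little off and sometimes report something else, mostly with a low value. They report only what shows in the picture. A call takes as long as a camera call. They do not tell look-alikes from the thing itself.
- spot_in(camera, query): "xy" ([column, row] in pixels, amid what is visible of it).
- silhouettes(camera, query): "region" (384x512 bool, what is visible of it) and "xy" ([column, row] in pixels, amid what is visible of it).
Readings, each from a call of its own:
- current_clock(): time.
- current_joint_pos(): joint angles.
- current_qvel(): joint speeds.
- current_joint_torque(): joint torques, N m.
- current_position(): TCP position.
- current_orientation(): TCP orientation.
- current_force(): force on the tool from outside, world axes, zero at the start.
- current_torque(): the same for the moment, N m.
- current_finger_gap(): finger opening in m.
Only numpy, scipy, OpenCV 4.12 (cv2) and the standard library are available. Lean on these libraries where they do the work, as an engineer would, in place of code of your own. Each camera call takes 0.05 s, during which the arm holds its last target.

## Task

Take the orange sample cup from its wooden cradle and set it upside down over the steel peg of the drying stand, its rim flat on the grey base, and let go of it. Then take the stand's green splash shield by its black top strip, swing it up from its rest until it stands upright at its balance point, without letting it drop or go over towards the cup, and finish while still holding it there between the fingers: its stay is missing and it would fall either way. Leave the dropper bottle, the small steel weight and the black stopper where they are.

Things in the scene. Friction and masses are not known exactly. Their poses are not given: they have to be found in the camera images.
- cup_center (a point): centre of the loose orange plastic cup (50 g): straight and round, 40 mm outside diameter, 90 mm long, bore 34 mm, bottom 5 mm. Its +x axis runs from the closed bottom (45 mm along -x) to the open mouth (45 mm along +x). It starts lying level, mouth roughly to the robot's left, axis 65 mm above the table. Upside down on the stand's base, +x points straight down and the centre is 57 mm above the table.
- cradle: fixed wooden cradle, base 110 x 70 x 8 mm, origin under its centre, +x along the cup towards its mouth. Two V posts, each 10 mm long along x and no wider than the cup, carry it at x = -37 and x = +28 mm; the cup's sides are free; its middle starts over the origin. Between cradle and stand a stirrer with a tall flask stands from x = 0.52 m on: pass in front of it.
- dry_stand: fixed drying stand on a grey base 220 (x) x 170 (y) x 12 mm, origin under the base's centre on the table, z up. +x points roughly to the robot's right, within 0.3 rad. The peg stands at x = +70 mm, y = 0; the shield's hinge line runs along y at x = -15 mm, 30 mm above the table.
- peg_tip (a point): top of the upright steel drying peg, 18 mm diameter, with a tapered tip; the tip is 72 mm above the table, 60 mm above the stand's base
- shield_hinge (a point): middle of the shield's hinge line, 30 mm above the table; its y axis is the hinge line, its x axis points from the shield to the peg (85 mm away)
- shield_grip (a point): centre of the black grip strip along the shield's free edge: 12 mm thick, 130 mm wide along the hinge line, from 86 to 110 mm from the hinge (this point 98 mm). z axis: from the hinge to the free edge; y: along the hinge line; x: across the thickness. The green panel below it is 6 mm thick.
- shield (a joint): angle of the splash shield (about 0.25 kg, hinge practically free of friction), rad: 0 = upright, its balance point; negative leans away from the peg, roughly to the robot's left, -0.80 is its rest on the steel bar, where it starts; positive leans over towards the peg. It falls to either side when let go.
- cup: the same orange cup; origin and axes as point cup_center. Hint: gripped across its sides with the hand tilted 45 degrees over the bottom end, fingers sloping down towards the mouth, it comes upside down by tilting the hand 90 degrees, through straight down, to 45 degrees on the other side; half a turn of the hand about the fingers' own direction does the same
- dropper: small dropper bottle, 22 mm diameter, 52 mm high, standing beside the stand; origin under its centre; leave alone
- weight: small steel weight with a knob, 19 mm diameter, 26 mm high, near the cradle; origin under its centre; leave alone
- stopper: black rubber stopper, 26 mm diameter, 26 mm high, near the cradle; origin under its centre; leave alone
Mind the look-alikes: they are no part of the job. What is meant by the cup is not white, and is the larger of those in its own colour.

How it is judged:
On the way:
1. the cup stands upside down over the peg, let go, with the shield still at rest (angle between cup_center's own x axis and vertical above 2.99 rad and horizontal distance between cup_center and peg_tip below 0.012 m and z of cup_center in the frame of dry_stand between 0.05 and 0.063 m and contact force between the fingers and cup below 0.05 N and linear speed of cup below 0.02 m/s and value of joint shield below -0.7 rad), for 0.2 s.
At the end, for the whole second after the job is handed in: The cup stands upside down over the peg with its rim flat on the base (within 8 degrees of vertical and 12 mm of the peg's axis, its centre 50 to 63 mm above the table), untouched and at rest; the shield stands within 0.1 rad of upright, still, pinched by the fingers with more than 1.5 N (angle between cup_center's own x axis and vertical above 2.99 rad and horizontal distance between cup_center and peg_tip below 0.012 m and z of cup_center in the frame of dry_stand between 0.05 and 0.063 m and contact force between the fingers and cup below 0.05 N and linear speed of cup below 0.02 m/s and value of joint shield between -0.1 and 0.1 rad and velocity of joint shield between -0.05 and 0.05 rad/s and contact force between the fingers and shield above 1.5 N); the arm keeps its last pose, push and grip.
It fails at once if the shield goes more than 0.3 rad past upright towards the cup (value of joint shield above 0.3 rad).
It fails at once if the shield is dropped or flung (faster than 3 rad/s) (velocity of joint shield above 3 rad/s or velocity of joint shield below -3 rad/s).
It fails at once if a bystander is moved more than 20 mm (distance of any of dropper, weight, stopper from where it was at the start of the episode above 0.02 m).
It also fails if it takes over 51 s, if anything falls off the work surface, if the arm or the gripper's body presses on something with over 40 N, if the wrist force passes 120 N, or if a joint passes its speed limit or range.

## Working session

There is one attempt and no reset: what is moved stays moved. The work goes in short steps, each a Python script; the robot and the scene stay as the last script left them, time stands still between calls to the robot, and variables do not carry over. Pictures are saved under pics/ and viewed, and the job is handed in when it is done.

```bash
ls; mkdir -p pics; python3 - <<'E'
from bench import *
import cv2,numpy as np,pickle
d={}
for c in ("scene","top"):
    r=capture(c); d[c]=r; cv2.imwrite(f"pics/{c}0.png",r["image"])
    print(c,r["intrinsics"].tolist() if hasattr(r["intrinsics"],'tolist') else r["intrinsics"],r["k1"],np.round(r["R"],4).tolist(),np.round(r["t"],4).tolist())
    for q in ["cup","cradle","dry_stand","peg_tip","shield_grip","dropper","weight","stopper"]:
        print(q,[(np.round(s["xy"]).tolist(),round(s["conf"],2)) for s in spot_in(c,q)])
pickle.dump(d,open("d0.pkl","wb"))
print(current_clock())
E
```

```text
pics
scene [[498.6235834022167, 0.0, 263.60774065070274], [0.0, 498.6235834022167, 200.10092597190882], [0.0, 0.0, 1.0]] -0.17363314145905215 [[-0.7153, -0.6988, 0.0027], [-0.5347, 0.5448, -0.646], [0.45, -0.4635, -0.7633]] [0.3847, 0.3451, 1.1329]
cup [([267.0, 162.0], 0.9), ([306.0, 154.0], 0.71), ([332.0, 169.0], 0.62)]
cradle [([330.0, 187.0], 0.83)]
dry_stand [([186.0, 292.0], 0.56)]
peg_tip [([190.0, 294.0], 0.61), ([250.0, 280.0], 0.19)]
shield_grip [([169.0, 288.0], 0.67)]
dropper [([249.0, 280.0], 0.51)]
weight [([300.0, 174.0], 0.42)]
stopper [([315.0, 202.0], 0.66)]
top [[413.97088776571576, 0.0, 260.6893882197303], [0.0, 413.97088776571576, 194.23961521277246], [0.0, 0.0, 1.0]] -0.005371712298718588 [[-0.0196, -0.9997, -0.0119], [-0.9982, 0.0202, -0.0559], [0.0561, 0.0107, -0.9984]] [0.0299, 0.5537, 1.4234]
cup [([344.0, 173.0], 0.68), ([332.0, 208.0], 0.61), ([311.0, 159.0], 0.52)]
cradle [([325.0, 204.0], 0.68)]
dry_stand [([182.0, 209.0], 0.63)]
peg_tip [([186.0, 208.0], 0.72)]
shield_grip [([162.0, 204.0], 0.82), ([334.0, 207.0], 0.25)]
dropper []
weight [([166.0, 206.0], 0.58)]
stopper []
0.9
```

```bash
python3 - <<'E'
import cv2
a=cv2.imread("pics/scene0.png");b=cv2.imread("pics/top0.png")
cv2.imwrite("pics/s1.png",cv2.resize(a[110:360,120:400],None,fx=2.4,fy=2.4,interpolation=cv2.INTER_CUBIC))
cv2.imwrite("pics/t1.png",cv2.resize(b[110:310,120:390],None,fx=2.9,fy=2.9,interpolation=cv2.INTER_CUBIC))
E
```

```text
(no output)
```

View pics/scene0.png

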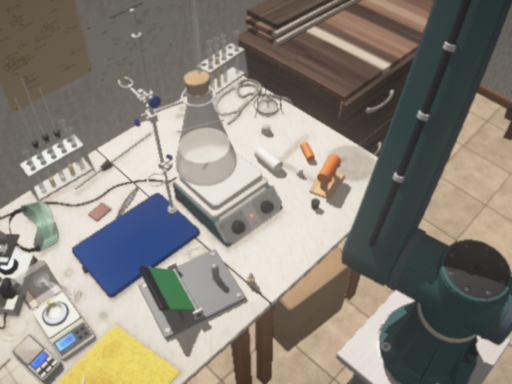

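View pics/s1.png

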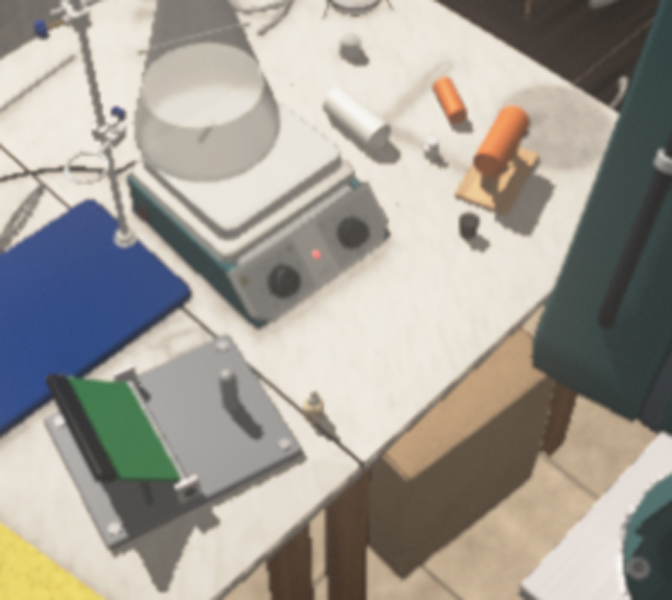

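View pics/t1.png

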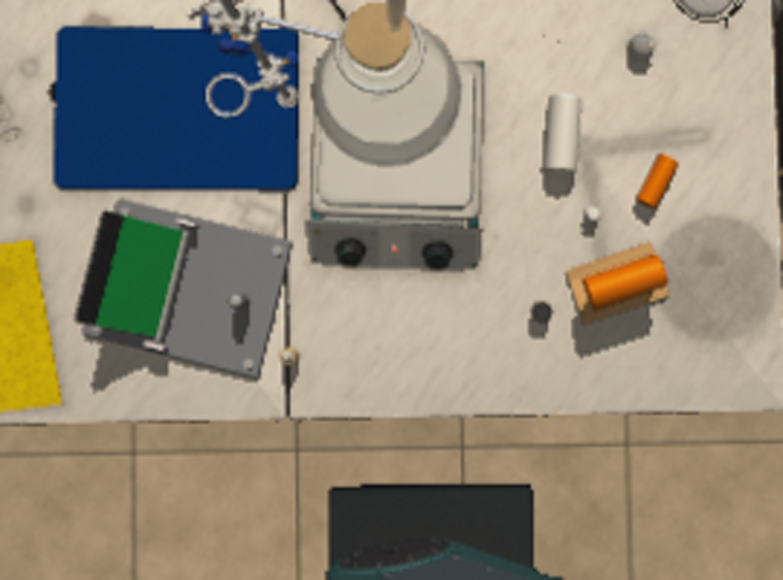

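```bash
cat > h.py <<'E'
from bench import *
import numpy as np,cv2,pickle
from scipy.spatial.transform import Rotation as Ro
def cloud(r):
    K=np.array(r["intrinsics"]);k=r["k1"];H,W=r["range_z"].shape
    v,u=np.mgrid[0:H,0:W].astype(float)
    dist=np.array([k,0,0,0,0.])
    p=cv2.undistortPoints(np.stack([u.ravel(),v.ravel()],1)[:,None],K,dist)[:,0].reshape(H,W,2)
    z=r["range_z"]; C=np.dstack([p[...,0]*z,p[...,1]*z,z])
    R=np.array(r["R"]);t=np.array(r["t"])
    X=(C-t)@R
    X[z<=0]=np.nan
    return X
def proj(r,X):
    R=np.array(r["R"]);t=np.array(r["t"]);c=R@X+t
    a,b=c[0]/c[2],c[1]/c[2];f=1+r["k1"]*(a*a+b*b);K=np.array(r["intrinsics"])
    return K[0,0]*a*f+K[0,2],K[1,1]*b*f+K[1,2]
E
python3 - <<'E'
from h import *
d=pickle.load(open("d0.pkl","rb"))
for c in d:
    r=d[c];X=cloud(r);hsv=cv2.cvtColor(r["image"],cv2.COLOR_BGR2HSV)
    h,s,v=[hsv[...,i].astype(int) for i in range(3)]
    print(c,"table med z",np.nanmedian(X[...,2][np.abs(X[...,2])<.03]))
    ok=~np.isnan(X[...,2])
    def desc(n,m):
        P=X[m&ok]; print(n,len(P),"mean",np.round(P.mean(0),4),"min",np.round(P.min(0),3),"max",np.round(P.max(0),3)); return P
    m=(h>5)&(h<15)&(s>180)&ok&(X[...,2]>0.03)&(X[...,2]<.12)
    nl,L,st,ce=cv2.connectedComponentsWithStats(m.astype(np.uint8))
    for i in range(1,nl):
        if st[i,4]>30:
            P=desc("orange",L==i); q=P[:,:2]-P[:,:2].mean(0); U,S,V=np.linalg.svd(q,full_matrices=False)
            t=q@V[0];print(" dir",V[0],"ext",t.min(),t.max(),"mid",P[:,:2].mean(0)+V[0]*(t.min()+t.max())/2, "lat",np.percentile(q@V[1],[1,50,99]),"top z",np.percentile(P[:,2],[50,95]))
    m=(h>50)&(h<75)&(s>100)&ok&(X[...,0]<.6)&(X[...,1]>0)&(X[...,2]>.02)
    P=desc("green",m); c0=P.mean(0);V=np.linalg.svd(P-c0,full_matrices=False)[2];print(V)
    m=(v<70)&ok&(X[...,2]>.06)&(X[...,2]<.14)&(X[...,1]>.2)&(X[...,0]<.6)
    P=desc("black",m)
    if len(P): print(np.linalg.svd(P-P.mean(0),full_matrices=False)[2])
    m=(X[...,2]>.05)&(X[...,2]<.08)&(X[...,1]<.26)&(X[...,1]>.12)&(X[...,0]<.5)&(X[...,0]>.3)
    desc("peg",m)
    m=(X[...,2]>.006)&(X[...,2]<.02)&(X[...,1]<.5)&(X[...,1]>.05)&(X[...,0]<.58)&(X[...,0]>.3)&(s<60)
    nl,L,st,ce=cv2.connectedComponentsWithStats(m.astype(np.uint8)); i=1+np.argmax(st[1:,4])
    P=desc("base",L==i); print(np.round(cv2.boxPoints(cv2.minAreaRect(P[:,:2].astype(np.float32))),4).tolist())
E
```

```text
scene table med z 0.002168300591864991
green 879 mean [0.5169 0.334  0.0651] min [0.453 0.294 0.037] max [0.586 0.372 0.099]
[[-0.96539311  0.26038619  0.01466899]
 [ 0.19697997  0.69113827  0.6953609 ]
 [ 0.17092407  0.67418612 -0.71851099]]
black 330 mean [0.5263 0.3708 0.1055] min [0.459 0.347 0.061] max [0.587 0.394 0.114]
[[-0.97033315  0.24097811 -0.01957367]
 [ 0.17051798  0.73950887  0.65119141]
 [ 0.17139778  0.62853495 -0.75866107]]
peg 67 mean [0.4821 0.2191 0.0633] min [0.421 0.165 0.05 ] max [0.497 0.23  0.073]
base 3606 mean [0.4875 0.278  0.0123] min [0.399 0.163 0.006] max [0.58  0.416 0.02 ]
[[0.39480000734329224, 0.19979999959468842], [0.569100022315979, 0.15479999780654907], [0.6252999901771545, 0.37220001220703125], [0.45100000500679016, 0.4172999858856201]]
top table med z 0.0022582043606238977
orange 217 mean [ 0.5012 -0.2274  0.0797] min [ 0.474 -0.274  0.05 ] max [ 0.534 -0.181  0.091]
 dir [-0.3084383   0.95124435] ext -0.046655782451445534 0.04293660054883671 mid [ 0.50175208 -0.22914614] lat [-0.01682291 -0.00319862  0.02116597] top z [0.08058371 0.088642  ]
green 813 mean [0.5212 0.3324 0.065 ] min [0.454 0.288 0.031] max [0.59  0.376 0.1  ]
[[-0.96705309  0.25450238 -0.00607204]
 [ 0.17635685  0.68693733  0.70499316]
 [ 0.18359355  0.68069497 -0.70918811]]
black 276 mean [0.5299 0.3653 0.103 ] min [0.462 0.213 0.063] max [0.593 0.39  0.118]
[[-0.97109514  0.23825285 -0.01448513]
 [ 0.2216865   0.92274081  0.31528477]
 [ 0.08848352  0.30296035 -0.94888656]]
peg 26 mean [0.4871 0.2165 0.0667] min [0.421 0.165 0.05 ] max [0.496 0.227 0.078]
base 1610 mean [0.4941 0.2408 0.0127] min [0.399 0.161 0.006] max [0.578 0.321 0.02 ]
[[0.3961000144481659, 0.20270000398159027], [0.5666000247001648, 0.15800000727176666], [0.598800003528595, 0.28049999475479126], [0.42829999327659607, 0.325300008058548]]
```

```bash
python3 - <<'E'
from h import *
d=pickle.load(open("d0.pkl","rb"))
for c in d:
    r=d[c];X=cloud(r);hsv=cv2.cvtColor(r["image"],cv2.COLOR_BGR2HSV)
    h,s,v=[hsv[...,i].astype(int) for i in range(3)]
    m=((h<18)&(s>150)&(v>90)).astype(np.uint8)
    if c=="scene": m[:,:295]=0;m[:130]=0;m[205:]=0
    else: m[:150]=0; m[:,:310]=0;m[230:]=0
    nl,L,st,ce=cv2.connectedComponentsWithStats(m)
    for i in range(1,nl):
        if st[i,4]>30:
            print(c,st[i].tolist(),ce[i],np.nanmedian(X[L==i],0).round(4))
    # predicted outline of cup to compare
    # project cup model for fit
from scipy.optimize import minimize
# fit by silhouette IoU on both images
masks={}
for c,(x0,x1,y0,y1) in {"scene":(312,345,145,187),"top":(315,355,190,222)}.items():
    hsv=cv2.cvtColor(d[c]["image"],cv2.COLOR_BGR2HSV);h,s,v=[hsv[...,i].astype(int) for i in range(3)]
    m=((h<18)&(s>165)&(v>70));M=np.zeros_like(m);M[y0:y1,x0:x1]=m[y0:y1,x0:x1];
    nl,L,st,ce=cv2.connectedComponentsWithStats(M.astype(np.uint8)); M=L==1+np.argmax(st[1:,4]); masks[c]=M;print(c,M.sum())
S=4
def render(r,p):
    x,y,a,z=p;m=np.array([np.cos(a),np.sin(a),0]);n=np.array([-m[1],m[0],0]);pts=[]
    for e in(-.045,.045):
        for q in np.linspace(0,2*np.pi,24):
            pts.append(proj(r,np.array([x,y,z])+e*m+.02*(np.cos(q)*n+np.sin(q)*np.array([0,0,1]))))
    hull=cv2.convexHull(np.array(pts,np.float32))
    im=np.zeros((384*S,512*S),np.uint8);cv2.fillConvexPoly(im,np.round((hull+.5)*S).astype(np.int32),1)
    return cv2.resize(im.astype(np.float32),(512,384),interpolation=cv2.INTER_AREA)
def cost(p,cs=("scene","top")):
    return sum(np.abs(render(d[c],p)-masks[c]).sum() for c in cs)
for cs in (("scene",),("top",),("scene","top")):
    best=None
    o=minimize(lambda q:cost([q[0],q[1],q[2],.065],cs),[.5018,-.229,1.884],method="Nelder-Mead",options=dict(initial_simplex=[[.5018,-.229,1.884],[.51,-.229,1.884],[.5018,-.22,1.884],[.5018,-.229,2.0]]))
    print(cs,o.x.round(4),o.fun)
E
```

```text
scene [320, 155, 18, 20, 164] [329.23780488 164.59756098] [ 0.5006 -0.2272  0.0836]
top [340, 163, 14, 18, 131] [346.45801527 171.91603053] [ 0.6246 -0.2789  0.0265]
top [321, 198, 29, 18, 319] [335.19435737 206.36990596] [ 0.5058 -0.2282  0.0819]Traceback (most recent call last):
  File "<stdin>", line 21, in <module>
    return _wrapfunc(a, 'argmax', axis=axis, out=out, **kwds)
    return bound(*args, **kwds)
ValueError: attempt to get argmax of an empty sequence
```

```bash
cat > fit.py <<'E'
from h import *
from scipy.optimize import minimize
d=pickle.load(open("d0.pkl","rb"))
masks={}
for c,(x0,x1,y0,y1) in {"scene":(314,345,145,190),"top":(315,355,190,222)}.items():
    hsv=cv2.cvtColor(d[c]["image"],cv2.COLOR_BGR2HSV);h,s,v=[hsv[...,i].astype(int) for i in range(3)]
    m=((h<(12 if c=="scene" else 14))&(s>(120 if c=="scene" else 150))&(v>50));M=np.zeros_like(m);M[y0:y1,x0:x1]=m[y0:y1,x0:x1];
    nl,L,st,ce=cv2.connectedComponentsWithStats(M.astype(np.uint8)); M=L==1+np.argmax(st[1:,4]); masks[c]=M;print(c,M.sum())
S=4
def render(r,p):
    x,y,a,z=p;m=np.array([np.cos(a),np.sin(a),0]);n=np.array([-m[1],m[0],0]);pts=[]
    for e in(-.045,.045):
        for q in np.linspace(0,2*np.pi,24):
            pts.append(proj(r,np.array([x,y,z])+e*m+.02*(np.cos(q)*n+np.sin(q)*np.array([0,0,1]))))
    hull=cv2.convexHull(np.array(pts,np.float32))
    im=np.zeros((384*S,512*S),np.uint8);cv2.fillConvexPoly(im,np.round((hull+.5)*S).astype(np.int32),1)
    return cv2.resize(im.astype(np.float32),(512,384),interpolation=cv2.INTER_AREA)
def cost(p,cs=("scene","top")):
    return sum(np.abs(render(d[c],p)-masks[c]).sum() for c in cs)
for cs in (("scene",),("top",),("scene","top")):
    o=minimize(lambda q:cost([q[0],q[1],q[2],.065],cs),[.5018,-.229,1.884],method="Nelder-Mead",options=dict(initial_simplex=[[.5018,-.229,1.884],[.51,-.229,1.884],[.5018,-.22,1.884],[.5018,-.229,2.0]]))
    print(cs,o.x.round(4),o.fun)
out=[]
for c,(x0,x1,y0,y1) in {"scene":(300,350,140,200),"top":(300,360,180,230)}.items():
    a=d[c]["image"].copy();e=render(d[c],[*o.x,.065])>.5
    cc,_=cv2.findContours(e.astype(np.uint8),0,cv2.CHAIN_APPROX_NONE)
    b=cv2.resize(a[y0:y1,x0:x1],None,fx=7,fy=7,interpolation=cv2.INTER_NEAREST)
    for k in cc: cv2.polylines(b,[((k-[x0,y0])*7+3).astype(np.int32)],True,(255,0,0))
    b=b[:350,:350];out.append(cv2.copyMakeBorder(b,0,350-b.shape[0],0,350-b.shape[1],0))
cv2.imwrite("pics/fit.png",np.hstack(out))
E
python3 fit.py
```

```text
scene 218
top 39
('scene',) [ 0.5047 -0.2309  1.9434] 214.625
('top',) [ 0.4998 -0.2223  1.9107] 305.4375
('scene', 'top') [ 0.5035 -0.2296  1.9261] 523.625
```

View pics/fit.png

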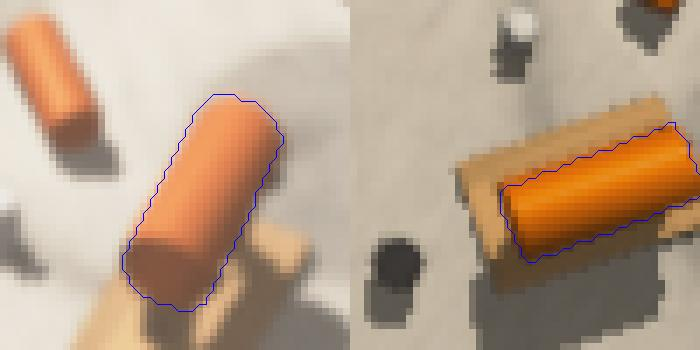

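```bash
sed -i 's/m=((h<.*/m=((h<16)\&(s>(100 if c=="scene" else 165))\&(v>(60 if c=="scene" else 40)))/; s/"\(scene\)":(314,345,145,190)/"scene":(314,342,150,186)/' fit.py; sed -i 's/M=np.zeros_like/\n    if c=="scene": m=(s>95)\&(h<14)\n    M=np.zeros_like/' fit.py; sed -i 's/^for cs in/cv2.imwrite("pics\/m.png",np.hstack([cv2.resize(masks["scene"][140:200,300:350]*255.,None,fx=5,fy=5,interpolation=0),cv2.resize(masks["top"][170:230,300:360]*255.,None,fx=5,fy=5,interpolation=0)]))\nfor cs in/' fit.py; python3 fit.py
python3 - <<'E'
from h import *
d=pickle.load(open("d0.pkl","rb"))
hsv=cv2.cvtColor(d["scene"]["image"],cv2.COLOR_BGR2HSV)
for p in [(325,165),(333,160),(322,178),(326,180),(318,176),(330,190),(340,176)]: print(p,hsv[p[1],p[0]])
# stand: base corners both
for c in d:
    X=cloud(d[c]);z=X[...,2]
    m=(z>.06)&(z<.085)&(abs(X[...,0]-.49)<.02)&(abs(X[...,1]-.22)<.025)
    v,u=np.nonzero(m);print(c,"peg px",u.min(),u.max(),v.min(),v.max(),X[m].mean(0).round(4),len(u))
    print(proj(d[c],np.array([.4925,.218,.072])))
    b=cv2.resize(d[c]["image"][190:340,120:270] if c=="scene" else d[c]["image"][165:255,135:225],(600,600),interpolation=0)
    s=4 if c=="scene" else 600/90; o=(120,190) if c=="scene" else (135,165)
    C=np.array([.510,.286]);
    for ang in [np.arctan2(-.968,-.25)]:
        ex=np.array([np.cos(ang),np.sin(ang)]);ey=np.array([-ex[1],ex[0]])
        def P(x,y,z): return (np.array(proj(d[c],np.array([*(C+x*ex+y*ey),z])))-o)*s+s/2
        def pl(pts,col): cv2.polylines(b,[np.round([P(*q) for q in pts]).astype(np.int32)],False,col,1)
        pl([(-.11,-.085,.012),(.11,-.085,.012),(.11,.085,.012),(-.11,.085,.012),(-.11,-.085,.012)],(0,0,255))
        pl([(-.015,-.065,.03),(-.015,.065,.03)],(255,0,0))
        pl([(.07,0,.012),(.07,0,.072)],(0,255,255))
        def g(r,t): return (-.015-r*np.sin(.8)+t*np.cos(.8),.03+r*np.cos(.8)+t*np.sin(.8))
        for r in(.086,.11):
            x,zz=g(r,.006);pl([(x,-.065,zz),(x,.065,zz)],(255,255,0))
    cv2.imwrite(f"pics/st_{c}.png",b)
E
```

```text
(325, 165) [ 13 152 243]
(333, 160) [ 11 159 229]
(322, 178) [ 10 126 130]
(326, 180) [ 10 118 121]
(318, 176) [ 10 108 125]
(330, 190) [ 15  78 117]
(340, 176) [ 16  97 223]
scene peg px 211 217 264 270 [0.4881 0.2225 0.0683] 42
(np.float64(214.00902485256145), np.float64(263.88723507445945))
top peg px 199 203 212 216 [0.4893 0.2197 0.0696] 21
(np.float64(201.19243238622215), np.float64(212.96275600744983))Traceback (most recent call last):
  File "fit.py", line 8, in <module>
    nl,L,st,ce=cv2.connectedComponentsWithStats(M.astype(np.uint8)); M=L==1+np.argmax(st[1:,4]); masks[c]=M;print(c,M.sum())
                                                ^
NameError: name 'M' is not defined. Did you mean: 'm'?
```

View pics/st_scene.png

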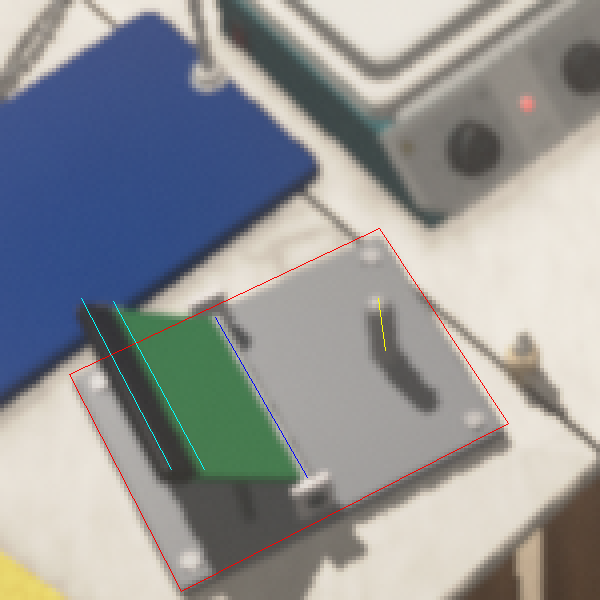

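View pics/st_top.png

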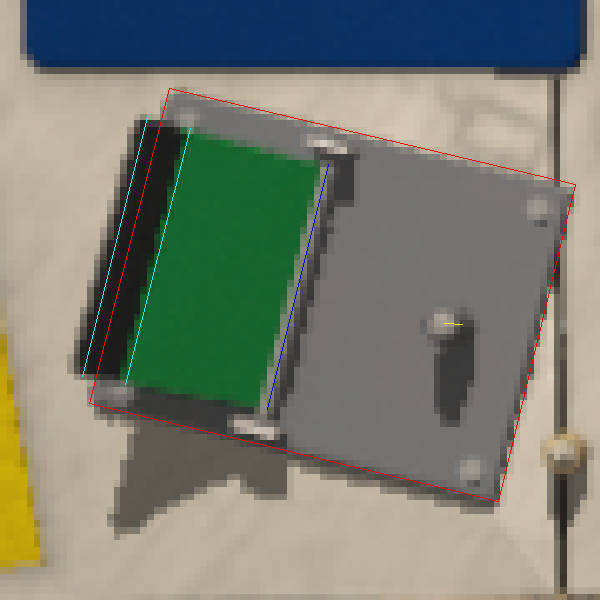

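```bash
python3 - <<'E'
s=open("fit.py").read()
s=s.replace('    m=((h<16)','    m=((h<18)').replace('; masks[c]=M','; masks[c]=M')
i=s.index("    nl,L,st"); s=s[:i]+'    if c=="scene": m=(s>98)&(h<14)\n    M=np.zeros_like(m);M[y0:y1,x0:x1]=m[y0:y1,x0:x1]\n'+s[i:]
open("fit.py","w").write(s)
E
python3 fit.py
```

```text
scene 390
top 327
('scene',) [ 0.5026 -0.2284  1.9101] 48.4375
('top',) [ 0.5048 -0.2286  1.889 ] 28.25
('scene', 'top') [ 0.5044 -0.2288  1.9004] 82.4375[ WARN:0@0.055] global loadsave.cpp:1063 imwrite_ Unsupported depth image for selected encoder is fallbacked to CV_8U.
```

View pics/m.png

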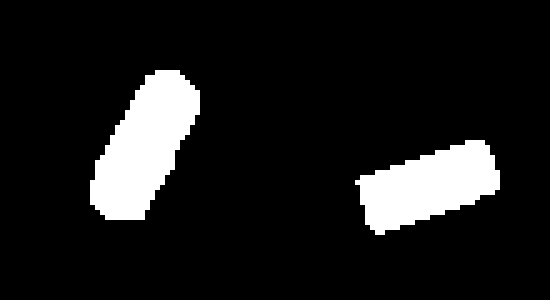

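```bash
cat >> h.py <<'E'
CUP=np.array([.5042,-.2287,.065]);M=np.array([np.cos(1.897),np.sin(1.897),0]);Z=np.array([0,0,1.])
ANG=np.arctan2(-.968,-.25);EX=np.array([np.cos(ANG),np.sin(ANG),0]);EY=np.array([-EX[1],EX[0],0])
C0=np.array([.507,.2885,0]);PEG=C0+.07*EX;HINGE=C0-.015*EX+.03*Z
def pose(g,x,z,back=.019):
    """TCP pose with grasp point g, jaw axis x, finger dir z"""
    z=z/np.linalg.norm(z);x=x/np.linalg.norm(x);y=np.cross(z,x)
    return (g+back*z), Ro.from_matrix(np.column_stack([x,y,z])).as_quat()
def graspcup(s,off=-.005,lift=0):
    n=np.cross(Z,M);return pose(CUP+off*M+lift*Z,s*n,M-Z)
def placecup(s,yaw,c,off=-.005):
    """cup centre c upside down, fingers heading yaw"""
    f=np.array([np.cos(yaw),np.sin(yaw),0])
    a0=(M-Z)/2**.5;x0=s*np.cross(Z,M);R0=np.column_stack([x0,np.cross(a0,x0),a0])
    u0=(M+Z)/2**.5 ; a1=(f-Z)/2**.5;u1=(-Z-f)/2**.5
    A=np.column_stack([a0,u0,np.cross(a0,u0)]);B=np.column_stack([a1,u1,np.cross(a1,u1)])
    R1=B@A.T@R0
    return pose(c-off*Z,R1[:,0],R1[:,2])
E
python3 - <<'E'
from h import *
print(PEG,HINGE)
for s in (1,-1):
    p,q=graspcup(s);print("grasp",s,p.round(3),inverse_kinematics(p,q))
    p,q=graspcup(s,lift=.1);print("lift",s,inverse_kinematics(p,q))
    for yd in range(-180,180,20):
        p,q=placecup(s,np.radians(yd),PEG+.060*Z); j=inverse_kinematics(p,q)
        p2,q2=placecup(s,np.radians(yd),PEG+.15*Z); j2=inverse_kinematics(p2,q2)
        if j is not None: print(s,yd,np.round(j,2),None if j2 is None else np.round(j2,2))
E
```

```text
[0.48949583 0.22072387 0.        ] [0.51075089 0.30302346 0.03      ]
grasp 1 [ 0.501 -0.221  0.052] [-0.77194334  0.86362397  1.32388961  0.32962161  1.67562819  1.95350217]
lift 1 [-0.77194334  0.74701987  1.2856248   0.33877885  1.82196162  2.00507096]
1 -180 [ 0.2   0.89  1.26  0.14  1.76 -1.4 ] [ 0.2   0.78  1.23  0.15  1.9  -1.38]
1 -160 [ 0.31  0.9   1.22 -0.03  1.8  -1.6 ] [ 0.31  0.8   1.19 -0.03  1.93 -1.61]
1 -140 [ 0.42  0.9   1.24 -0.2   1.77 -1.81] [ 0.42  0.8   1.21 -0.2   1.9  -1.83]
1 -120 [ 0.53  0.87  1.31 -0.36  1.67 -1.99] [ 0.53  0.76  1.28 -0.37  1.8  -2.04]
1 -100 [ 0.63  0.82  1.44 -0.51  1.51 -2.14] [ 0.63  0.71  1.41 -0.51  1.64 -2.21]
1 -80 [ 0.71  0.76  1.6  -0.68  1.32 -2.24] [ 0.71  0.64  1.57 -0.66  1.44 -2.34]
1 -60 [ 0.77  0.7   1.79 -0.88  1.09 -2.3 ] [ 0.77  0.55  1.75 -0.82  1.21 -2.45]
1 0 [ 0.54  0.61  2.36  3.8   0.64 -1.72] None
1 60 [-0.2   0.61  2.27  1.62  0.73 -1.19] [-0.2   0.36  2.21  1.3   0.77 -0.75]
1 80 [-0.23  0.63  2.08  1.13  0.9  -1.  ] [-0.23  0.44  2.03  0.98  1.01 -0.75]
1 100 [-0.19  0.67  1.88  0.83  1.11 -0.95] [-0.19  0.52
[... 859 characters left out ...]
4  0.93]
-1 -80 [ 0.71  0.76  1.6  -0.68  1.32  0.9 ] [ 0.71  0.64  1.57 -0.66  1.44  0.8 ]
-1 -60 [ 0.77  0.7   1.79 -0.88  1.09  0.85] [ 0.77  0.55  1.75 -0.82  1.21  0.7 ]
-1 0 [0.54 0.61 2.36 3.8  0.64 1.42] None
-1 60 [-0.2   0.61  2.27  1.62  0.73  1.96] [-0.2   0.36  2.21  1.3   0.77  2.39]
-1 80 [-0.23  0.63  2.08  1.13  0.9   2.14] [-0.23  0.44  2.03  0.98  1.01  2.39]
-1 100 [-0.19  0.67  1.88  0.83  1.11  2.19] [-0.19  0.52  1.84  0.77  1.24  2.34]
-1 120 [-0.11  0.73  1.68  0.63  1.32  2.15] [-0.11  0.6   1.65  0.61  1.46  2.25]
-1 140 [-0.02  0.8   1.51  0.46  1.51  2.06] [-0.02  0.68  1.47  0.46  1.64  2.13]
-1 160 [0.09 0.85 1.36 0.3  1.66 1.92] [0.09 0.74 1.33 0.31 1.8  1.96]
```

```bash
cat >> h.py <<'E'
def ori(theta,yaw,s=-1):
    t=np.radians(theta);y=np.radians(yaw);f=np.array([np.cos(y),np.sin(y),0])
    a=np.sin(t)*f-np.cos(t)*Z;x=s*np.cross(Z,f);return x,a
YC=np.degrees(1.897)
def cp(g,theta,yaw): return pose(np.array(g,float),*ori(theta,yaw))
def shield_pose(phi,r,s=1,dy=0.):
    sz=np.sin(phi)*EX+np.cos(phi)*Z; sx=np.cos(phi)*EX-np.sin(phi)*Z
    return pose(HINGE+r*sz+dy*EY,s*sx,-sz)
E
python3 - <<'E'
from h import *
g=CUP-.005*M
a=ori(45,YC)[1]
# waypoints of grasp point
W=[("pre",g-.11*a,45,YC),("grasp",g,45,YC),("lift",g+[0,0,.12],45,YC),
("w1",[.41,-.22,.25],20,100),("w2",[.40,-.05,.27],0,92),("w3",[.40,.1,.27],-20,88),("w4",PEG+[0,0,.18],-45,80),("ins",PEG+[0,0,.100],-45,80),("place",PEG+[0,0,.064],-45,80),("back",PEG+[0,0,.064]-.13*ori(-45,80)[1],-45,80)]
for n,gg,t,y in W:
    p,q=cp(gg,t,y);j=inverse_kinematics(p,q);print(n,p.round(3),None if j is None else np.round(j,2))
for s in(1,-1):
  for phi,r in((-.8,.21),(-.8,.103),(-.4,.103),(0,.103)):
    p,q=shield_pose(phi,r,s);j=inverse_kinematics(p,q);print("sh",s,phi,p.round(3),None if j is None else np.round(j,2))
d=pickle.load(open("d0.pkl","rb"))
for c in d:
    X=cloud(d[c]); sel=(X[...,2]>.05)&(X[...,0]>.45)&(X[...,0]<.8)&(X[...,1]>-.15)&(X[...,1]<.16)
    P=X[sel];print(c,"stirrer/flask xmin by z",[(z,P[(P[:,2]>z)&(P[:,2]<z+.05)].min(0).round(3).tolist() if ((P[:,2]>z)&(P[:,2]<z+.05)).any() else None) for z in (.05,.1,.15,.2,.25)], P[:,1].max())
print(current_clock())
E
```

```text
pre [ 0.526 -0.294  0.129] [-0.82  0.86  1.1   0.32  1.9  -1.15]
grasp [ 0.501 -0.221  0.052] [-0.77  0.86  1.32  0.33  1.68 -1.19]
lift [ 0.501 -0.221  0.172] [-0.77  0.73  1.27  0.34  1.85 -1.13]
w1 [ 0.409 -0.214  0.232] [-0.8   0.3   1.63  0.2   1.5  -1.01]
w2 [ 0.4   -0.05   0.251] [-0.3   0.04  1.86 -0.    1.25 -0.33]
w3 [0.4   0.094 0.252] [ 0.36  0.15  1.79 -0.33  1.35  0.49]
w4 [0.487 0.207 0.167] [ 0.63  0.68  1.39 -0.52  1.68  0.91]
ins [0.487 0.207 0.087] [ 0.63  0.77  1.43 -0.51  1.56  0.98]
place [0.487 0.207 0.051] [ 0.63  0.82  1.44 -0.51  1.51  1.  ]
back [0.503 0.298 0.142] [ 0.71  0.8   1.2  -0.48  1.78  0.94]
sh 1 -0.8 [0.545 0.436 0.163] [ 0.78  1.    0.71 -0.45  2.11  2.5 ]
sh 1 -0.8 [0.526 0.361 0.089] [ 0.73  0.96  0.99 -0.43  1.87  2.57]
sh 1 -0.4 [0.519 0.335 0.107] [ 0.62  0.68  1.32 -0.26  1.45  2.51]
sh 1 0 [0.511 0.303 0.114] [ 0.42  0.46  1.64 -0.    1.04  2.24]
sh -1 -0.8 [0.545 0.436 0.163] [ 0.78  1.    0.71 -0.45  2.11 -0.64]
sh -1 -0.8 [0.526 0.361 0.089] [ 0.73  0.96  0.99 -0.43  1.87 -0.57]
sh -1 -0.4 [0.519 0.335 0.107] [ 0.62  0.68  1.32 -0.26  1.45 -0.63]
sh -1 0 [0.511 0.303 0.114] [ 0.42  0.46  1.64 -0.    1.04 -0.9 ]
scene stirrer/flask xmin by z [(0.05, [0.521, -0.065, 0.05]), (0.1, [0.581, -0.055, 0.1]), (0.15, [0.632, -0.032, 0.15]), (0.2, [0.646, -0.016, 0.2]), (0.25, [0.661, -0.005, 0.25])] 0.15999108880676652
top stirrer/flask xmin by z [(0.05, [0.525, -0.071, 0.05]), (0.1, [0.588, -0.059, 0.1]), (0.15, [0.636, -0.041, 0.15]), (0.2, [0.651, -0.027, 0.2]), (0.25, [0.662, -0.015, 0.25])] 0.15988866208138633
0.9
```

```bash
python3 - <<'E'
from h import *
g=CUP-.005*M;a=ori(45,YC)[1]
move_gripper(.062)
move_ptp(*cp(g-.11*a,45,YC))
f0=current_force()
print(servo_line(*cp(g,45,YC),rate=.12,contact_N=8),current_clock(),current_position())
r=capture("top");cv2.imwrite("pics/g.png",cv2.resize(r["image"][150:260,260:400],None,fx=5,fy=5))
r=capture("scene");cv2.imwrite("pics/gs.png",cv2.resize(r["image"][100:220,260:400],None,fx=5,fy=5))
E
```

```text
False 4.2833 [ 0.50200908 -0.22148094  0.05194571]
```

View pics/g.png

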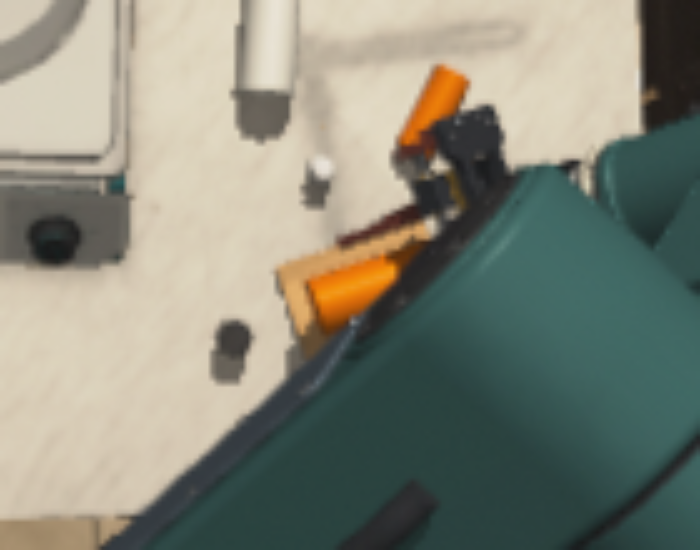

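View pics/gs.png

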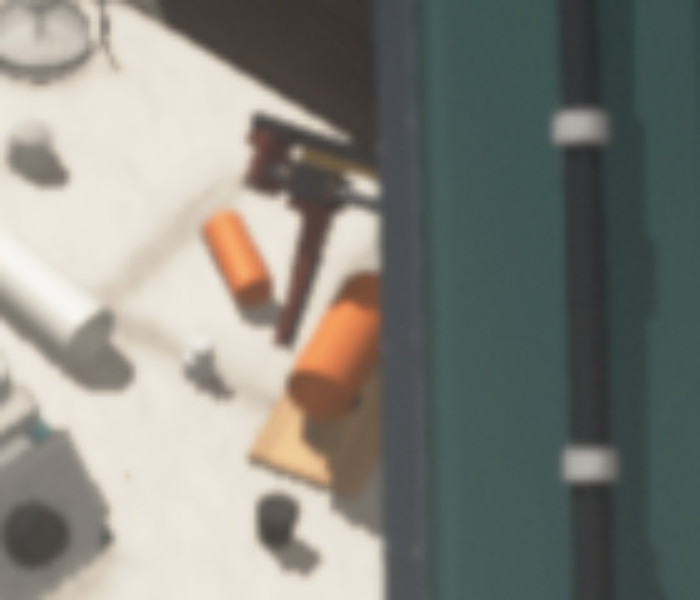

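The pictures show the far finger beside the cup (about (350,240) in the top crop), with nothing touched and the bystanders standing. Next I grip and lift.

```bash
python3 - <<'E'
from h import *
g=CUP-.005*M
move_gripper(0.0);print("gap",current_finger_gap(),current_force())
servo_line(*cp(g+[0,0,.12],45,YC),rate=.12);print("gap",current_finger_gap(),current_force(),current_clock())
servo_line(*cp([.41,-.22,.25],20,100),rate=.12)
servo_line(*cp([.40,-.05,.27],0,92),rate=.15)
servo_line(*cp([.40,.1,.27],-20,88),rate=.15)
servo_line(*cp(PEG+[0,0,.18],-45,80),rate=.12)
print("gap",current_finger_gap(),current_position(),current_clock())
for c in("top","scene"):
    r=capture(c);pickle.dump(r,open(f"p_{c}.pkl","wb"));cv2.imwrite(f"pics/p_{c}.png",cv2.resize(r["image"][150:300,130:280],None,fx=4,fy=4))
E
```

```text
gap 0.038725486516565856 [ 0.42693155 -0.37588551  0.515049  ]
gap 0.03917221362436812 [-0.55121871 -0.36805249  0.15159851] 6.025
gap 0.03867335357179164 [0.48705908 0.20705233 0.16727891] 11.0
```

View pics/p_top.png

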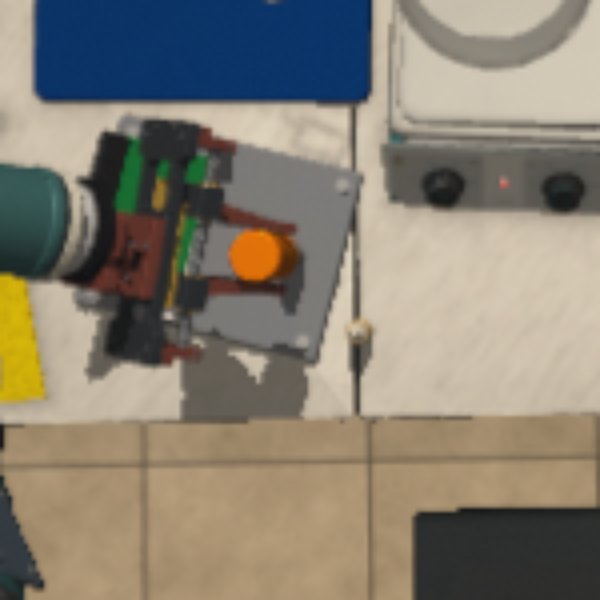

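View pics/p_scene.png

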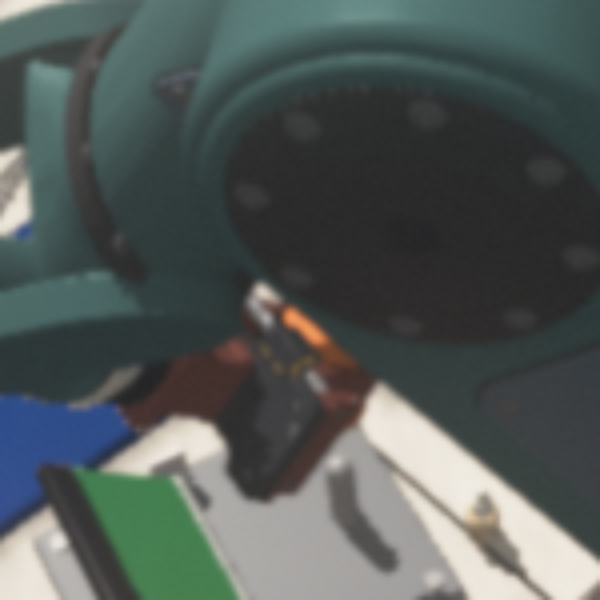

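```bash
python3 - <<'E'
from h import *
r=pickle.load(open("p_top.pkl","rb"));hsv=cv2.cvtColor(r["image"],cv2.COLOR_BGR2HSV);h,s,v=[hsv[...,i].astype(int) for i in range(3)]
m=(h<18)&(s>165)&(v>190);m[:190]=0;m[240:]=0
nl,L,st,ce=cv2.connectedComponentsWithStats(m.astype(np.uint8));i=1+np.argmax(st[1:,4]);print(st[i],ce[i]);X=cloud(r)[L==i];print(np.nanmean(X,0),np.nanpercentile(X[:,2],[5,50,95]))
P=X[X[:,2]>.21];n=np.linalg.svd(P-P.mean(0))[2][2];print("bottom centre",(P.min(0)+P.max(0))/2,P.mean(0),"normal",n)
print(proj(r,PEG+[0,0,.22]))
E
```

```text
[187 208  13  12 116] [193.12068966 213.4137931 ]
[0.48957669 0.21885798 0.22140579] [0.21823651 0.22134064 0.22557897]
bottom centre [0.48936966 0.21874454 0.22037967] [0.48957669 0.21885798 0.22140579] normal [-0.01121331  0.02121286  0.9997121 ]
(np.float64(192.5782656708365), np.float64(213.45683050187714))
```

```bash
python3 - <<'E'
from h import *
print(servo_line(*cp(PEG+[0,0,.10],-45,80),rate=.12,contact_N=6))
print(servo_line(*cp(PEG+[0,0,.07],-45,80),rate=.06,contact_N=6),current_position())
print(servo_line(*cp(PEG+[0,0,.056],-45,80),rate=.015,contact_N=3),current_position(),current_force(),current_clock())
E
```

```text
False
False [0.4870888  0.20738914 0.05637485]
True [0.48748889 0.20742077 0.04862692] [0.28151515 1.13932859 2.4784219 ] 13.1667
```

```bash
python3 - <<'E'
from h import *
move_gripper(.060);sleep(.3)
p=current_position();a=ori(-45,80)[1];q=cp(PEG,-45,80)[1]
servo_line(p-.13*a,q,rate=.12)
# move up and on to the shield pre-grasp
servo_line(p-.13*a+[.01,.04,.08],q,rate=.15)
print(current_clock())
for c in("top","scene"):
    r=capture(c);pickle.dump(r,open(f"q_{c}.pkl","wb"));cv2.imwrite(f"pics/q_{c}.png",cv2.resize(r["image"][150:300,130:280],None,fx=4,fy=4))
r=pickle.load(open("q_top.pkl","rb"));hsv=cv2.cvtColor(r["image"],cv2.COLOR_BGR2HSV);h,s,v=[hsv[...,i].astype(int) for i in range(3)]
m=(h<18)&(s>165)&(v>190);m[:190]=0;m[240:]=0
nl,L,st,ce=cv2.connectedComponentsWithStats(m.astype(np.uint8));i=1+np.argmax(st[1:,4]);print(st[i],ce[i]);X=cloud(r)[L==i];print(np.nanmean(X,0))
print(proj(r,PEG+[0,0,.102]))
E
```

```text
15.9917
[194 208  11  12  95] [199.42105263 213.45263158]
[0.49060599 0.2191015  0.10227962]
(np.float64(198.94311585050548), np.float64(213.80144337763096))
```

View pics/q_top.png

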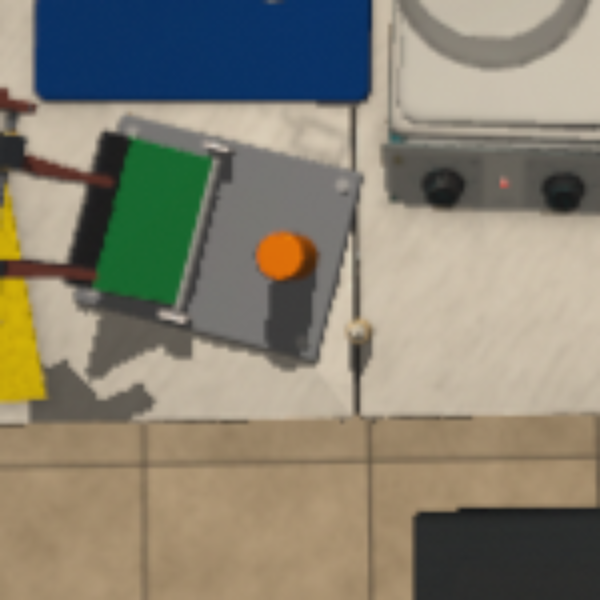

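View pics/q_scene.png

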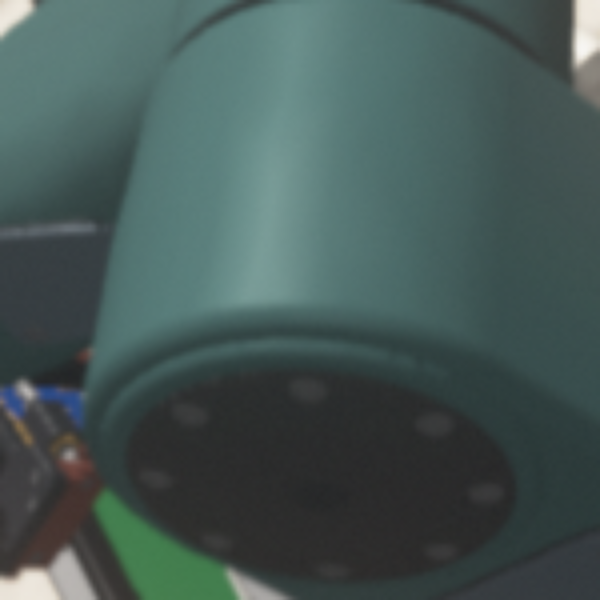

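```bash
python3 - <<'E'
from h import *
d=pickle.load(open("d0.pkl","rb"))
for c in d:
    X=cloud(d[c]);hsv=cv2.cvtColor(d[c]["image"],cv2.COLOR_BGR2HSV);h,s,v=[hsv[...,i].astype(int) for i in range(3)]
    D=X-HINGE; phi=-.8;sz=np.sin(phi)*EX+np.cos(phi)*Z; sx=np.cos(phi)*EX-np.sin(phi)*Z
    r=D@sz;t=D@sx;y=D@EY
    for n,m in (("black",(v<70)&(abs(t)<.02)&(r>.06)&(r<.13)&(abs(y)<.08)),("green",(h>50)&(h<75)&(s>100)&(abs(t)<.02)&(r>.0)&(r<.1)&(abs(y)<.08))):
        print(c,n,m.sum(),"r",np.percentile(r[m],[2,50,98]).round(4),"t",np.percentile(t[m],[5,50,95]).round(4),"y",np.percentile(y[m],[1,50,99]).round(4))
        print(" slope t vs r, y",np.linalg.lstsq(np.c_[r[m],y[m],np.ones(m.sum())],t[m],rcond=None)[0].round(3))
        
E
```

```text
scene black 329 r [0.0909 0.1034 0.1118] t [0.0004 0.0064 0.0089] y [-0.064   0.0004  0.0588]
 slope t vs r, y [-0.105  0.008  0.017]
scene green 879 r [0.0122 0.0473 0.0817] t [0.001  0.0032 0.0054] y [-0.0612 -0.0026  0.061 ]
 slope t vs r, y [-0.002 -0.003  0.003]
top black 273 r [0.0845 0.0998 0.1106] t [0.0018 0.006  0.011 ] y [-0.0597  0.0029  0.0656]
 slope t vs r, y [ 0.071  0.008 -0.001]
top green 813 r [0.0068 0.0468 0.0849] t [-0.0007  0.0035  0.0078] y [-0.0606  0.003   0.0656]
 slope t vs r, y [0.011 0.008 0.003]
```

```bash
python3 - <<'E'
from h import *
move_gripper(.04)
move_ptp(*shield_pose(-.8,.20,-1))
print(current_joint_pos())
print(servo_line(*shield_pose(-.8,.104,-1),rate=.06,contact_N=5),current_position(),shield_pose(-.8,.104,-1)[0],current_force(),current_clock())
r=capture("top");cv2.imwrite("pics/k.png",cv2.resize(r["image"][150:300,110:260],None,fx=4,fy=4))
E
```

```text
[ 0.77348862  0.99185003  0.73658994 -0.44252712  2.0903997  -0.62925642]
False [0.52614875 0.36238639 0.08940059] [0.52599834 0.36206157 0.08922007] [-0.79225283  0.440479   -0.09538601] 19.725
```

View pics/k.png

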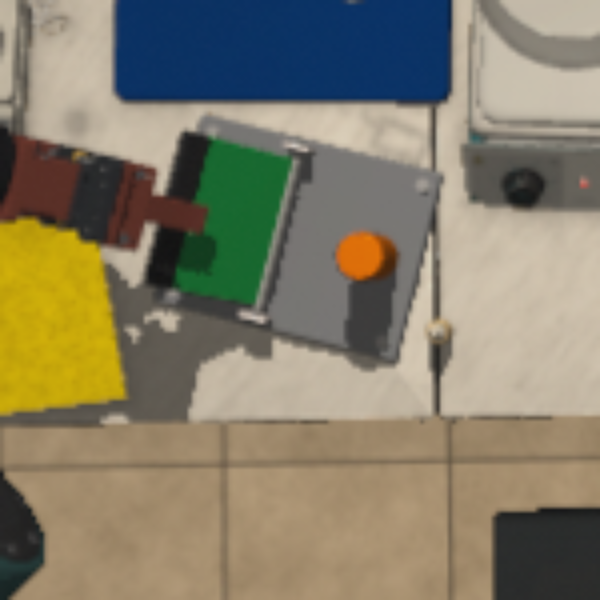

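```bash
python3 - <<'E'
from h import *
move_gripper(0.0);print("gap",current_finger_gap(),current_force().round(1) if hasattr(current_force(),'round') else current_force())
for phi in np.arange(-.72,-.35,.08):
    servo_line(*shield_pose(phi,.104,-1),rate=.03)
    print(round(phi,2),"gap",round(current_finger_gap(),4),np.round(current_force(),1),np.round(current_torque(),2),round(current_clock(),2))
E
```

```text
gap 0.012081676736627961 [-0.   0.9 -1.3]
-0.72 gap 0.0119 [ 0.3  1.6 -3.4] [ 0.86 -0.51 -0.24] 20.7
-0.64 gap 0.0118 [-1.2  1.3 -2.9] [ 0.85 -0.47 -0.26] 21.07
-0.56 gap 0.0118 [ 0.3  1.4 -2.8] [ 0.8  -0.38 -0.34] 21.45
-0.48 gap 0.0122 [-1.5  1.4 -2.9] [ 0.76 -0.28 -0.38] 21.82
-0.4 gap 0.0118 [-2.8  2.4 -2.7] [ 0.91 -0.19 -0.38] 22.2
```

```bash
python3 - <<'E'
from h import *
for phi in (-.32,-.24,-.16,-.08,0.):
    servo_line(*shield_pose(phi,.104,-1),rate=.03)
    print(round(phi,2),"gap",round(current_finger_gap(),4),np.round(current_force(),1),np.round(current_torque(),2),round(current_clock(),2))
sleep(.5);print(current_position(),shield_pose(0,.104,-1)[0],current_force(),current_qvel())
for c in("top","scene"):
    r=capture(c);pickle.dump(r,open(f"e_{c}.pkl","wb"));cv2.imwrite(f"pics/e_{c}.png",cv2.resize(r["image"][150:300,110:260],None,fx=4,fy=4))
    hsv=cv2.cvtColor(r["image"],cv2.COLOR_BGR2HSV);h,s,v=[hsv[...,i].astype(int) for i in range(3)]
    X=cloud(r);D=X-HINGE
    m=(h>50)&(h<78)&(s>100)&(abs(D@EX)<.06)&(abs(D@EY)<.08)&(D[...,2]>0)&(D[...,2]<.1)
    P=D[m];print(c,len(P))
    if len(P)>20: print("tilt slope x vs z",np.linalg.lstsq(np.c_[P@Z,P@EY,np.ones(len(P))],P@EX,rcond=None)[0].round(3))
    m=(v<70)&(abs(D@EX)<.06)&(abs(D@EY)<.08)&(D[...,2]>.06)&(D[...,2]<.12)
    P=D[m];print("black",len(P),np.percentile(P@EX,[5,50,95]).round(4),np.percentile(P@EY,[5,95]).round(3),np.percentile(P[:,2],[5,50,95]).round(3))
    m=(h<18)&(s>150)&(v>150)&(np.linalg.norm((X-PEG)[...,:2],axis=2)<.04)&(X[...,2]>.09)
    print("cup",m.sum(),X[m].mean(0) if m.any() else None)
print(current_clock())
E
```

```text
-0.32 gap 0.0118 [-3.1  3.7 -3.6] [ 0.86 -0.02 -0.44] 22.57
-0.24 gap 0.0117 [-3.7  3.2 -3.7] [ 0.91 -0.   -0.42] 22.95
-0.16 gap 0.0121 [-4.2  3.3 -4.6] [ 0.93  0.11 -0.42] 23.32
-0.08 gap 0.0118 [-4.5  3.9 -4.3] [ 0.9   0.15 -0.35] 23.7
0.0 gap 0.012 [-4.   4.9 -4.9] [ 0.89  0.34 -0.27] 24.07
[0.51025239 0.30351223 0.11461282] [0.51075089 0.30302346 0.115     ] [-4.33926179  2.81375667 -3.11531442] [0.00094268 0.00165922 0.0018229  0.00134214 0.00065741 0.00029282]
top 52
tilt slope x vs z [0.02  0.008 0.003]
black 62 [-0.0034  0.0037  0.0072] [0.034 0.064] [0.067 0.108 0.114]
cup 107 [0.49074754 0.21940466 0.10192818]
scene 0
black 165 [-0.0068 -0.0025  0.0071] [-0.064 -0.   ] [0.089 0.109 0.113]
cup 35 [0.47754088 0.22726508 0.10173779]
24.675
```

View pics/e_top.png

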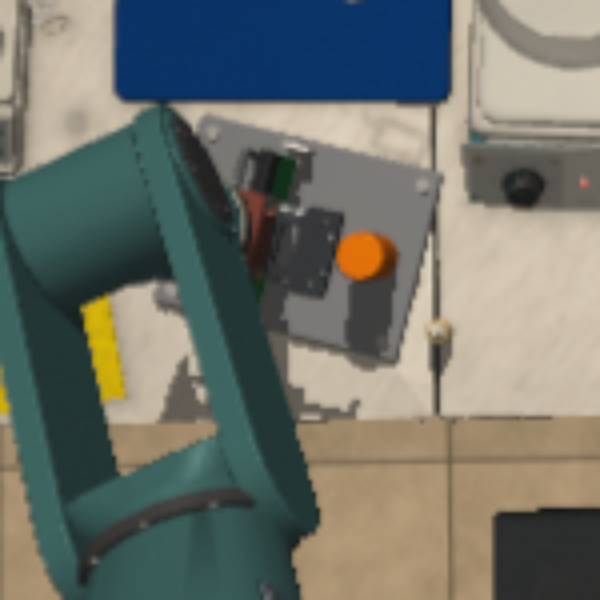

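View pics/e_scene.png

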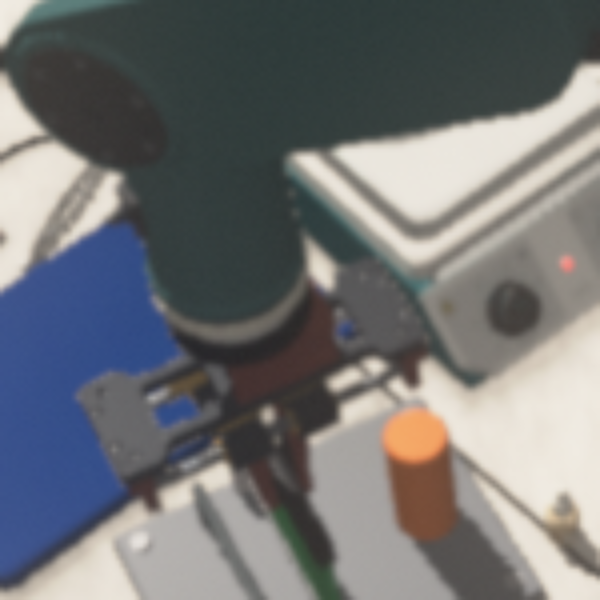

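```bash
python3 - <<'E'
from h import *
sleep(.5);print(current_finger_gap(),current_clock());close_job()
E
```

```text
0.011485056981144147 25.175
the job is handed in; nothing more can be done
```

The cup is upside down over the peg and released, and the shield is upright, still held between the fingers. I handed the job in at about 25 s of the 51 s allowed.

- **Cup:** after I let go, the cup's bottom was level at 102 mm above the table, as it should be. The cup was about 2 mm from the peg axis. It had not moved when I looked again after raising the shield.
- **Shield:** I gripped the black strip and swung the shield up in 0.08 rad steps. At the end it leaned about 0.02 rad from upright, judged from the top camera's depth. The scene camera could not confirm the lean because the panel was hidden there; it only showed the strip above the hinge.
- **Grip:** the fingers closed on the strip to between 11.5 and 12 mm, against its 12 mm thickness. The outside force on the tool was about 6 N, but the pinch force itself could not be read.
- **Bystanders:** no unexpected contact showed while approaching the cup, placing it or approaching the shield. The weight and stopper were still standing when I was about to grip the cup, and I did not check them after that. The dropper was in place in the last picture. I took no exact measurements of any of the three.

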